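# Stand the fallen card stands back up on the breakfast table

## Task

A draught has blown two of the three card stands on the breakfast table over onto their backs. Push each of the two upright again with the fingertips or the outside of the fingers, so that it stands flat on its marble foot about where it fell; do not pinch or lift them. Leave the third stand and all the crockery where they are.

Things in the scene. Friction and masses are not known exactly. Their poses are not given: they have to be found in the camera images.
- wide_stand: Card stand, loose, 460 g +-30%, mostly its marble foot, 100 x 130 x 16 mm (x, y, z); on it a board 8 x 130 x 70 mm with white card on +x, 86 mm tall in all. Origin: centre of the foot underside; z up when upright; +x from board to free edge. Starts fallen to its -x, card up: z axis 103 deg from vertical, resting on the rear edge of the card-side face and the board top.
- wide_rear (a point): Middle of the rear (-x) bottom edge of the foot, 3 to 4 mm above the table at the start, over which the fallen stand rolls upright. The middle plane of the board is parallel to this edge, 20 mm in front of it (+x) on the foot.
- wide_push (a point): Where to push: card-side face of the foot, 90 mm from the rear edge, 10 mm short of the free edge that starts uppermost. A level push of about 0.5 to 2 N away from the board rolls it up; after about 30 deg it falls upright by itself, unless the board, swinging up, meets the pusher: so carry on until the pusher is past the board, over the free part of the foot.
- narrow_stand: Card stand, loose, 360 g +-30%, mostly its marble foot, 90 x 95 x 16 mm (x, y, z); on it a board 8 x 90 x 80 mm with white card on +x, 96 mm tall in all. Origin: centre of the foot underside; z up when upright; +x from board to free edge. Starts fallen to its -x, card up: z axis 101 deg from vertical, resting on the rear edge of the card-side face and the board top.
- narrow_rear (a point): Middle of the rear (-x) bottom edge of the foot, 3 to 4 mm above the table at the start, over which the fallen stand rolls upright. The middle plane of the board is parallel to this edge, 20 mm in front of it (+x) on the foot.
- narrow_push (a point): Where to push: card-side face of the foot, 80 mm from the rear edge, 10 mm short of the free edge that starts uppermost. A level push of about 0.5 to 2 N away from the board rolls it up; after about 30 deg it falls upright by itself, unless the board, swinging up, meets the pusher: so carry on until the pusher is past the board, over the free part of the foot.
- salt: White ceramic salt shaker, 38 mm across, 66 mm tall. Origin: centre of its underside; z up. Loose; to be left alone.
- pepper: Dark metal pepper shaker, 38 mm across, 66 mm tall. Origin: centre of its underside; z up. Loose; to be left alone.
- mug: Navy mug, 82 mm across, 90 mm tall, handle to its +y. Origin: centre of its underside; z up. Loose; to be left alone.
- tumbler: Clear glass tumbler, 68 mm across, 100 mm tall. Origin: centre of its underside; z up. Loose; to be left alone.
- jam_jar: Squat jam jar with glass lid, 86 mm across, 92 mm tall. Origin: centre of its underside; z up. Loose; to be left alone.
- egg_cup: White egg cup with an egg, 48 mm across, 75 mm tall. Origin: centre of its underside; z up. Loose; to be left alone.
- third_stand: Third card stand, still standing, the same make and size as the wide one. Origin: centre of its underside; z up. Loose; to be left alone.
There are look-alikes about, which are no part of the job. Leave any pink or yellow look-alike of the narrow_stand alone.

How it is judged:
By the outcome, as a careful person would: the job done as asked, in the order asked, and still so for the second after the job is handed in, with the robot touching nothing.
It also fails if it takes over 51 s, if anything falls off the work surface, if the arm or the gripper's body presses on something with over 40 N, if the wrist force passes 120 N, or if a joint passes its speed limit or range.

## Robot

A 6-joint arm with a two-finger parallel gripper is mounted at the origin on the work surface. World frame = base frame: x ahead of the robot, y to its left, z up, the work surface at z = 0. Lengths are in m, angles in degrees, forces in N, time in s.
With the tool pointing down it reaches from about 0.275 to 0.75 m from the base axis. Payload 10.2 kg.
Tool frame: the origin (TCP) lies between the finger pads; the fingertips stand 25 mm ahead of it and the grasp point (between the pads) lies 6 mm ahead of it; z points along the fingers, y is the line along which they close (so a half turn about z gives the same grasp; the last joint's range is limited). The gripper opens to 85 mm and grips with 20 to 120 N. Pads are 22 mm wide; open, the fingers measure 114 mm over their backs; the gripper's body (76 mm by 85 mm) begins 54 mm behind the grasp point. The pads swing forward as they close: fully open they stand 13 mm farther back than shut.
Start: joints at [-12.8, 17.928, 85.812, -0, 76.261, -12.8], TCP at [0.525, -0, 0.256] pointing down, gripper open.
Joint ranges: [-168.41, 168.41], [-55.51, 124.54], [10.69, 146.95], [-70.63, 250.63], [1, 178], [-165.06, 165.06]. Speed limits (degrees/s): [136.94, 136.94, 172.46, 180, 180, 180].

## Interface

Orientations are given as [roll, pitch, yaw] about the fixed x, y, z axes, in that order (R = Rz(yaw) Ry(pitch) Rx(roll)).
In Python, from cell import monitor, cams, order, finder gives the robot as it stands.
- The arm moves only by the shell command python3 -m pendant 'ROWS' [OPENING] [FORCE]. ROWS is a JSON object of lists of equal length, an entry for each row: "delta_pos": the shift along the tool's x, y, z in units of 0.025 m (1.0 is 0.025 m), a list of three; "rotation": the turn, a rotation vector about the tool's x, y, z in units of 0.08 rad (1.0 is 0.08 rad), a list of three. A call has 1 to 12 rows; each row shifts and turns the commanded pose from where the row before left it, along the tool's axes as they then stand; what a row does not reach is not made up. A row lasts 1/12 s, in which the tool goes at most 41.7 mm and 7.16 degrees, less where a joint would pass 70% of its speed; a pose out of reach is approached as far as the arm can. A call with a number of a shift or a turn outside -1 to 1 is refused whole. A call with a gripper value outside its range is refused whole. OPENING is the opening, from 0 (shut) to 1 (fully open), set as the call begins (- or left out, the last holds). The fingers move at their own pace and stop on an object; FORCE is the grip in N (left out, the last holds). Time passes only in rows, so rows that do not move let the fingers close. It gives the time, the measured TCP pose, the force, the opening and the grip force at its end, in the units of the state.
- monitor.read_state(): the state, without advancing time (a new reading comes with each control period).
- cams.snapshot(name): name is "scene" or "side" or "wrist"; returns a dict with "pixels" (400x640x3 uint8, red, green, blue), "camera_matrix" (3x3 intrinsics, pixels), "distortion" ([k1, k2, p1, p2, k3] as OpenCV has them; the pictures are not rectified), "rvec" (rotation vector, rad) and "tvec" (3), from world to camera coordinates, as OpenCV has them. Camera axes: x right, y down, z forward; pixel columns grow to the right and rows downward; lengths in m; the calibration is good to about 2 mm. A picture is of the moment at which its call begins. There is no depth.
- order.hand_in(): hands the job in; it is judged then, once.
Trained networks look in the newest picture that a camera, given by its name, has taken for a name from the list of things; names that differ only in an ending like _2 or _b are one class to them, and where a whole thing is asked for, a point or a joint stands for the part that bears it (a point fixed in the world has none). Each returns a list of dicts, best first, with "p" (0 to 1); they miss things now and then, are a little off and sometimes report something else, mostly with a low value. They report only what shows in the picture. A call takes as long as a camera call. They do not tell look-alikes from the thing itself.
- finder.find_in(camera, thing): "location" ([column, row] in pixels, amid what is visible of it).
- finder.tip_of(camera, thing): "location" ([column, row] in pixels: a listed point, or the origin of a listed thing).
The state is a dict: "time": time; "joint_pos": joint angles; "joint_vel": joint speeds; "joint_torque": joint torques, N m; "position": TCP position; "tcp_rot": TCP orientation; "contact_force": force on the tool from outside, world axes, zero at the start; "ft_torque": the same for the moment, N m; "width": finger opening in m; "grasp_force": force on a finger pad.
Only numpy, scipy, OpenCV 4.12 (cv2) and the standard library are available. Lean on these libraries where they do the work, as an engineer would, in place of code of your own. Each camera call takes 0.05 s, during which the arm holds its last target. There are 200 camera calls.

## Working session

There is one attempt and no reset: what is moved stays moved. The work goes in short steps, Python scripts to look and compute and a shell command to move; the robot and the scene stay as the last step left them, time stands still between calls to the robot, and variables do not carry over. Pictures are saved under pics/ and viewed, at most 10 in all, crops included, and the job is handed in when it is done.

```bash
mkdir -p pics; ls; cat > h.py <<'E'
import numpy as np, cv2
from cell import monitor, cams, order, finder
def snap(n,f=None):
    s=cams.snapshot(n)
    if f: cv2.imwrite(f,s["pixels"][:,:,::-1])
    return s
def ray(s,px):
    R=cv2.Rodrigues(np.array(s["rvec"],float))[0]; t=np.array(s["tvec"],float).ravel()
    u=cv2.undistortPoints(np.array([[px]],float),np.array(s["camera_matrix"],float),np.array(s["distortion"],float))[0,0]
    return -R.T@t, R.T@np.array([u[0],u[1],1.])
def onz(s,px,z):
    c,d=ray(s,px); return c+d*(z-c[2])/d[2]
def proj(s,P):
    return cv2.projectPoints(np.array(P,float).reshape(-1,3),np.array(s["rvec"],float),np.array(s["tvec"],float),np.array(s["camera_matrix"],float),np.array(s["distortion"],float))[0][:,0]
E
python3 - <<'E'
from h import *
for c in ["scene","side"]:
    s=snap(c,f"pics/{c}0.png"); print(c,ray(s,[320,200])[0].round(3))
    for t in ["wide_stand","narrow_stand","third_stand"]:
        print(t,[(np.round(r["location"]).tolist(),round(r["p"],2)) for r in finder.find_in(c,t)][:5])
    for t,z in [("wide_rear",.0035),("wide_push",.09),("narrow_rear",.0035),("narrow_push",.08),("mug",0),("salt",0),("pepper",0),("tumbler",0),("jam_jar",0),("egg_cup",0)]:
        print(t,[(np.round(r["location"],1).tolist(),round(r["p"],2),onz(s,r["location"],z).round(3)[:2].tolist()) for r in finder.tip_of(c,t)][:4])
print(monitor.read_state())
E
```

```text
pics
scene [ 0.966 -0.311  0.889]
wide_stand [([379.0, 174.0], 0.62)]
narrow_stand [([280.0, 250.0], 0.95), ([223.0, 344.0], 0.66), ([211.0, 217.0], 0.66), ([378.0, 174.0], 0.25)]
third_stand [([157.0, 296.0], 0.85)]
wide_rear [([378.1, 192.0], 0.86, [0.547, 0.167])]
wide_push [([380.3, 161.3], 0.76, [0.516, 0.187])]
narrow_rear [([226.6, 210.9], 0.98, [0.364, -0.2]), ([275.6, 268.7], 0.81, [0.58, -0.179]), ([206.5, 353.5], 0.68, [0.664, -0.408])]
narrow_push [([211.4, 342.2], 0.78, [0.676, -0.381]), ([211.5, 202.2], 0.61, [0.372, -0.228])]
mug [([287.4, 188.1], 0.78, [0.392, -0.027])]
salt [([343.2, 240.4], 0.69, [0.61, 0.001]), ([422.3, 128.7], 0.37, [0.441, 0.432])]
pepper [([320.5, 215.5], 0.87, [0.517, -0.003])]
tumbler [([381.3, 272.4], 0.9, [0.733, 0.025])]
jam_jar [([462.9, 196.7], 0.8, [0.691, 0.349])]
egg_cup [([423.5, 127.3], 0.85, [0.438, 0.439])]
side [ 0.088 -0.711  0.626]
wide_stand [([268.0, 185.0], 0.64)]
narrow_stand [([344.0, 244.0], 0.87), ([459.0, 277.0], 0.81), ([298.0, 300.0], 0.67), ([265.0, 182.0], 0.17)]
third_stand [([412.0, 340.0], 0.88)]
wide_rear [([279.
[... 685 characters left out ...]
me': 1.4, 'joint_pos': array([-1.28022086e+01,  1.79294435e+01,  8.58117044e+01,  1.34196143e-04,
        7.62618336e+01, -1.28000047e+01]), 'joint_vel': array([-0.055546  , -0.00850142, -0.00031811,  0.0165453 ,  0.0195472 ,
       -0.01021385]), 'joint_torque': array([-1.07583714e-03, -4.12171018e+01, -2.59901583e+01, -2.79641845e-04,
        5.28077035e-04, -1.11320975e-05]), 'position': array([ 5.25004266e-01, -3.39611024e-05,  2.56281146e-01]), 'tcp_rot': array([-1.79997121e+02, -7.87677190e-04,  8.99977642e+01]), 'contact_force': array([-0.25960419,  0.92429055, -0.42639054]), 'ft_torque': array([-0.00120831, -0.06675877, -0.01069524]), 'grasp_force': 0.0, 'width': 0.08525314222062601}
```

View pics/scene0.png

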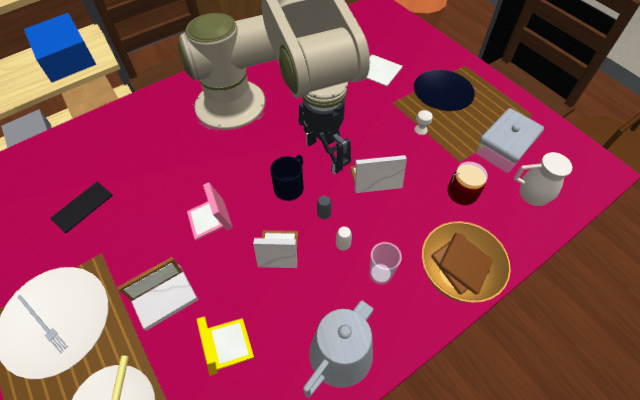

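View pics/side0.png

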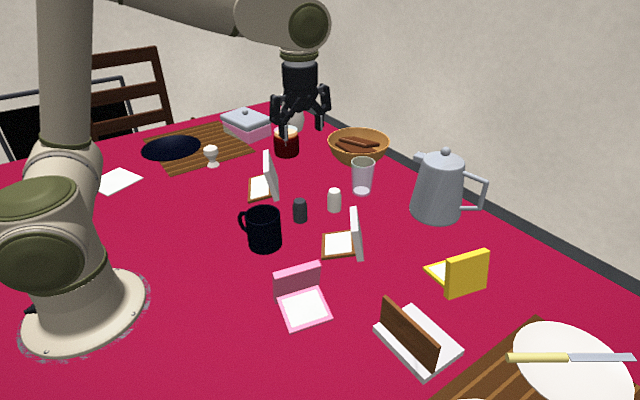

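The narrow_stand candidates in the scene image are the grey/brown one at (276,250), the pink one at (211,217) and the yellow one at (223,344). I choose the grey one. The wide_stand is at (379,174), and the standing third_stand is at (157,296). I'll check this choice with a close crop.

```bash
python3 - <<'E'
import cv2,numpy as np
a=cv2.imread("pics/scene0.png")
c=lambda x,y:cv2.resize(a[y:y+70,x:x+80],None,fx=5,fy=5,interpolation=cv2.INTER_CUBIC)
cv2.imwrite("pics/crop0.png",np.hstack([c(340,135),c(238,215)]))
E
```

```text
(no output)
```

View pics/crop0.png

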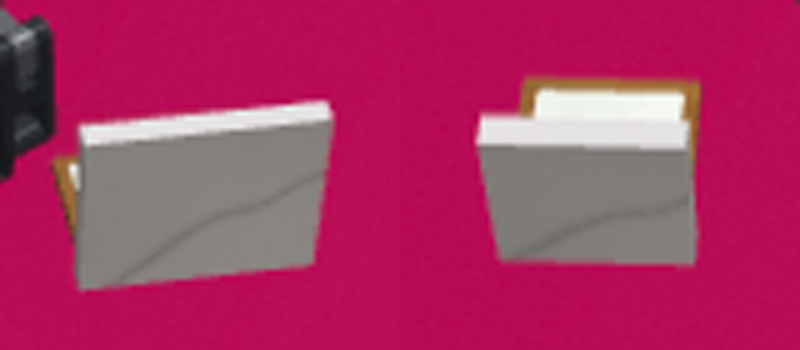

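The crop shows the grey-footed, white-carded stand I chose for narrow (bottom edge at scene pixels (258,267) to (297,268)) and the wide one (bottom edge (356,193) to (403,188)). Both lie with the underside facing the scene camera.

```bash
python3 - <<'E'
from h import *
s=snap("scene")
for n,b,t,zt,pu in [("wide",[(355.6,193),(402.8,188)],[(356,164),(406.2,159.2)],.101,.088),("narrow",[(257.6,267.2),(297,268)],[(253.8,244.4),(295.6,245)],.0918,.079)]:
    for q,z in ((b,.0035),(t,zt)):
        P=[onz(s,p,z) for p in q]; d=P[1]-P[0]; 
        print(n,z,np.round(P,3)[:,:2].tolist(),"len",np.linalg.norm(d).round(4),"mid",np.mean(P,0).round(4)[:2],"yaw of +x",np.degrees(np.arctan2(-d[0],d[1])).round(1))
E
```

```text
wide 0.0035 [[0.515, 0.115], [0.576, 0.231]] len 0.1316 mid [0.5453 0.1728] yaw of +x -27.8
wide 0.101 [[0.494, 0.124], [0.556, 0.239]] len 0.131 mid [0.5247 0.1814] yaw of +x -28.1
narrow 0.0035 [[0.551, -0.213], [0.608, -0.136]] len 0.0957 mid [ 0.5794 -0.1747] yaw of +x -36.3
narrow 0.0918 [[0.539, -0.202], [0.595, -0.125]] len 0.0945 mid [ 0.5669 -0.1637] yaw of +x -36.0
```

```bash
python3 -m pendant '{"delta_pos":[[0.94,-0.24,0],[0.94,-0.24,0],[0.94,-0.24,0],[0.94,-0.24,0],[0.94,-0.24,0],[0.94,-0.24,0],[0.94,-0.24,0],[0.94,-0.24,0],[0.94,-0.24,0],[0,0,0]],"rotation":[[0,0,0],[0,0,0],[0,0,0],[0,0,0],[0,0,0],[0,0,0],[0,0,0],[0,0,0],[0,0,0],[0,0,0]]}' 0
python3 -m pendant '{"delta_pos":[[0,0,0.87],[0,0,0.87],[0,0,0.87],[0,0,0.87],[0,0,0.87],[0,0,0.87],[0,0,0.87],[0,0,0],[0,0,0]],"rotation":[[0,0,0.87],[0,0,0.87],[0,0,0.87],[0,0,0.87],[0,0,0.87],[0,0,0.87],[0,0,0.87],[0,0,0],[0,0,0]]}'
python3 - <<'E'
from h import *
s=snap("side","pics/s1.png"); w=cv2.imread("pics/s1.png")[90:240,200:400]
cv2.imwrite("pics/s1c.png",cv2.resize(w,None,fx=4,fy=4,interpolation=cv2.INTER_CUBIC))
p=monitor.read_state()["position"]; print(p, proj(s,[p,p-[0,0,.025]]))
E
```

```text
time: 2.28
position: [0.4699, 0.2145, 0.2564]
tcp_rot: [-180.0, -0.1, 90.2]
contact_force: [0.0, 0.2, 0.2]
width: -0.0002
grasp_force: 0.0
time: 3.03
position: [0.471, 0.2111, 0.1039]
tcp_rot: [-179.9, 0.1, 62.2]
contact_force: [1.1, 0.6, -0.4]
width: -0.0
grasp_force: 0.0
[0.47154578 0.21130023 0.10495063] [[246.3192907  158.17866632]
 [247.29325194 166.00708368]]
```

View pics/s1c.png

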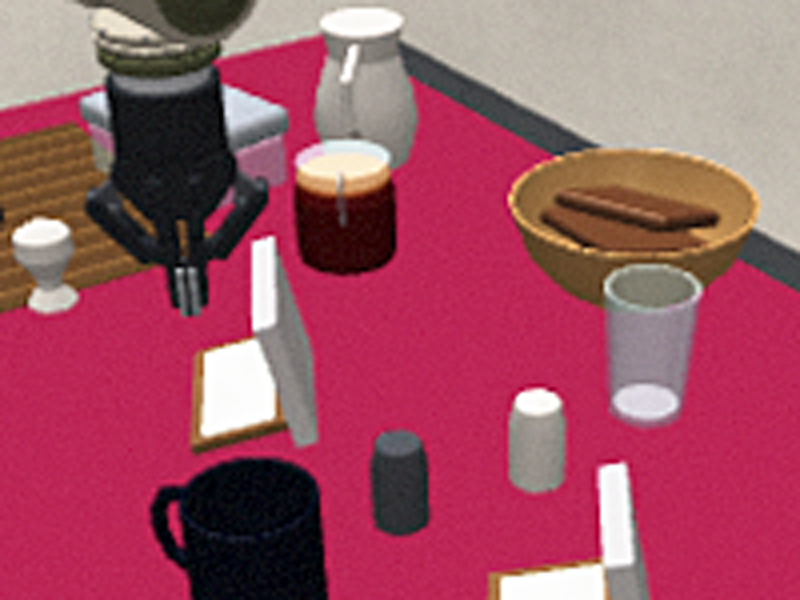

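The side crop shows the shut fingertips at about (247,168) full-frame, on the card side of the wide stand, level with the upper part of its foot. This matches the projected tip, so I push now.

```bash
python3 -m pendant '{"delta_pos":[[0,0.5,0],[0,0.5,0],[0,0.4,0],[0,0.4,0],[0,0.4,0],[0,0.4,0],[0,0.5,0],[0,0.7,-0.1],[0,0.8,-0.2],[0,0.8,-0.2],[0,0.7,-0.2],[0,0,0]],"rotation":[[0,0,0],[0,0,0],[0,0,0],[0,0,0],[0,0,0],[0,0,0],[0,0,0],[0,0,0],[0,0,0],[0,0,0],[0,0,0],[0,0,0]]}'
python3 - <<'E'
from h import *
s=snap("side","pics/s2.png"); w=cv2.imread("pics/s2.png")[90:240,200:400]
cv2.imwrite("pics/s2c.png",cv2.resize(w,None,fx=4,fy=4,interpolation=cv2.INTER_CUBIC))
E
```

```text
time: 4.08
position: [0.6086, 0.138, 0.1223]
tcp_rot: [179.8, -0.1, 62.0]
contact_force: [-0.1, 1.0, 0.7]
width: 0.0
grasp_force: 0.0
```

View pics/s2c.png

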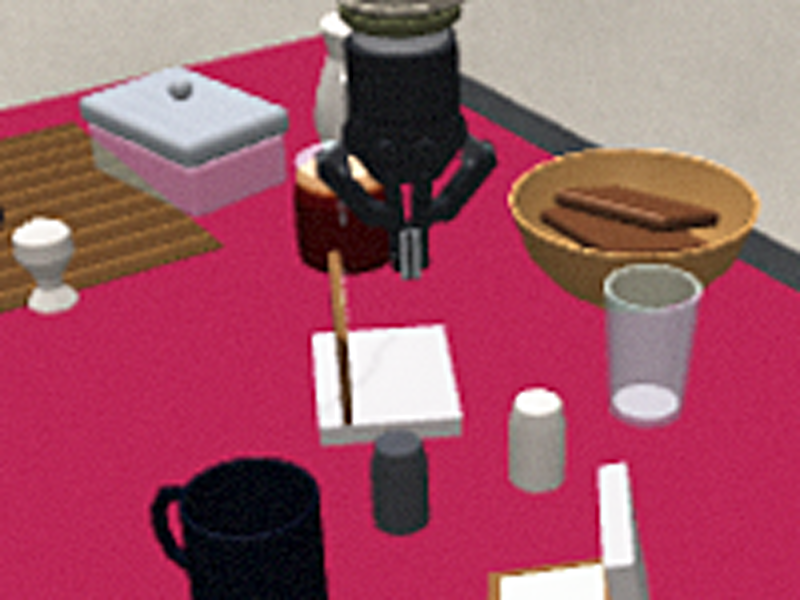

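The wide stand now stands flat at about crop (385,380), with its board upright and the fingers clear. I'll lift and go over to the narrow stand.

```bash
python3 -m pendant '{"delta_pos":[[0,0.1,-0.9],[0,0.1,-0.9],[0,0,-0.9],[0,0,-0.9],[0,0,-0.7]],"rotation":[[0,0,0],[0,0,0],[0,0,0],[0,0,0],[0,0,0]]}'
python3 -m pendant '{"delta_pos":[[-0.935,0.12,0],[-0.935,0.12,0],[-0.935,0.12,0],[-0.935,0.12,0],[-0.935,0.12,0],[-0.935,0.12,0],[-0.935,0.12,0],[-0.935,0.12,0],[-0.935,0.12,0],[-0.935,0.12,0],[-0.935,0.12,0],[-0.935,0.12,0]],"rotation":[[0,0,0],[0,0,0],[0,0,0],[0,0,0],[0,0,0],[0,0,0],[0,0,0],[0,0,0],[0,0,0],[0,0,0],[0,0,0],[0,0,0]]}'
python3 -m pendant '{"delta_pos":[[0,0,0],[0,0,0]],"rotation":[[0,0,0.9],[0,0,0.85]]}'
python3 - <<'E'
from h import *
p=monitor.read_state(); d=np.array([.809,-.588]);n=np.array([.588,.809])
e=np.array([.579,-.176])-.08*d-p["position"][:2]
print("units: tool x",e@n/.025,"tool y",e@d/.025,"z",(p["position"][2]-.097)/.025,p["tcp_rot"])
E
```

```text
time: 4.55
position: [0.6098, 0.1382, 0.2306]
tcp_rot: [180.0, -0.0, 62.1]
contact_force: [0.5, 0.1, -0.1]
width: 0.0004
grasp_force: 0.0
time: 5.55
position: [0.5097, -0.1273, 0.2287]
tcp_rot: [-179.9, -0.0, 62.1]
contact_force: [1.1, -0.2, 0.1]
width: 0.0004
grasp_force: 0.0
time: 5.72
position: [0.5099, -0.1275, 0.2287]
tcp_rot: [-179.9, 0.0, 53.8]
contact_force: [-0.5, 0.5, 0.1]
width: -0.0001
grasp_force: 0.0
units: tool x 0.05547332446918921 tool y 0.17763319253299983 z 5.266837049600755 [-1.79943274e+02  4.35890210e-03  5.37966102e+01]
```

```bash
python3 -m pendant '{"delta_pos":[[0,0,0.88],[0,0,0.88],[0,0,0.88],[0,0,0.88],[0,0,0.88],[0,0,0.88],[0,0,0],[0,0,0]],"rotation":[[0,0,0],[0,0,0],[0,0,0],[0,0,0],[0,0,0],[0,0,0],[0,0,0],[0,0,0]]}'
python3 -m pendant '{"delta_pos":[[0.05,0.6,0],[0,0.5,0],[0,0.4,0],[0,0.4,0],[0,0.4,0],[0,0.4,0],[0,0.5,0],[0,0.7,-0.1],[0,0.8,-0.2],[0,0.8,-0.2],[0,0.7,-0.2],[0,0,0]],"rotation":[[0,0,0],[0,0,0],[0,0,0],[0,0,0],[0,0,0],[0,0,0],[0,0,0],[0,0,0],[0,0,0],[0,0,0],[0,0,0],[0,0,0]]}'
python3 - <<'E'
from h import *
s=snap("side","pics/s3.png"); w=cv2.imread("pics/s3.png")[130:280,260:460]
cv2.imwrite("pics/s3c.png",cv2.resize(w,None,fx=4,fy=4,interpolation=cv2.INTER_CUBIC))
E
```

```text
time: 6.38
position: [0.5101, -0.1264, 0.0967]
tcp_rot: [-179.9, 0.0, 54.1]
contact_force: [0.4, 0.2, 0.6]
width: -0.0001
grasp_force: 0.0
time: 7.38
position: [0.6391, -0.2187, 0.1175]
tcp_rot: [179.7, -0.0, 54.0]
contact_force: [-0.4, -0.9, 0.8]
width: 0.0
grasp_force: 0.0
```

View pics/s3c.png

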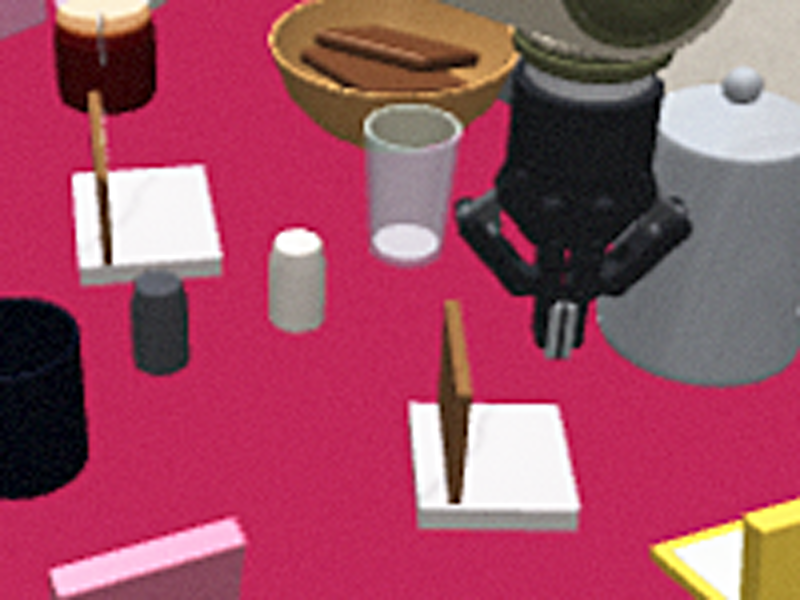

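Both stands are upright and flat: the narrow one at crop (495,465), the wide one at (150,220). I'll lift clear, then check.

```bash
python3 -m pendant '{"delta_pos":[[0,0,-0.9],[0,0,-0.9],[0,0,-0.9],[0,0,-0.9],[0,0,-0.9],[0,0,0],[0,0,0],[0,0,0]],"rotation":[[0,0,0],[0,0,0],[0,0,0],[0,0,0],[0,0,0],[0,0,0],[0,0,0],[0,0,0]]}'
python3 - <<'E'
from h import *
s=snap("scene","pics/sc4.png")
E
```

```text
time: 8.1
position: [0.6363, -0.2163, 0.2266]
tcp_rot: [-179.9, 0.0, 54.1]
contact_force: [-0.0, 0.7, 0.2]
width: 0.0001
grasp_force: 0.0
```

View pics/sc4.png

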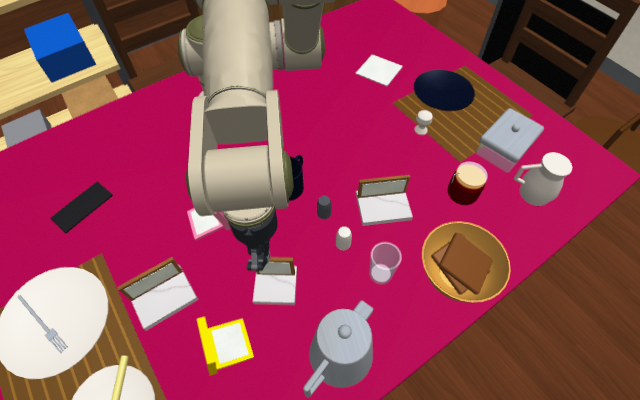

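The scene view shows both stands upright, wide at (385,200) and narrow at (275,283), close to where they fell. Everything else is undisturbed and the gripper is clear.

```bash
python3 -c "from cell import order; print(order.hand_in())"
```

```text
the job is handed in; nothing more can be done
None
```

I pushed both fallen stands upright; they stand flat on their feet about where they fell, nothing else appears to have moved in the last picture, and the job was handed in at about 8 s.

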